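Reset the preheater and refit its control knob

TASK

The board preheater has tripped and its control knob has come off: take the orange stylus, press the recessed red reset button with its tip, and put the stylus back in its stand. Then pick up the knob, turn its pointer to the side of the shaft's flat, push it fully onto the D-shaft and press the sprung shaft down with it. Finish while still holding the knob pressed right down, and leave everything else where it is.

Things in the scene. Friction and masses are not known exactly. Their poses are not given: they have to be found in the camera images.
- station: fixed grey preheating station, 240 mm (its x) by 220 mm (its y); black control deck, 60 mm above the bench and 80 mm deep, along its robot-side (-x) edge; behind it a hot plate with a green board between two bars, up to 74 mm high. Origin at the centre of its underside. On the deck: the reset well to the right (-y), the steel control shaft to the left (+y), about 110 mm apart
- well_mouth (a point): centre of the mouth of the reset well: a round vertical hole, 16 mm diameter, ringed in yellow, level with the deck (60 mm above the bench); too narrow for a finger
- reset_top (a point): centre of the top of the red reset button, 10 mm down inside the well; the button fills the well's bottom, so any spot in the well presses it. It moves down with the button
- reset_button (a joint): travel of the sprung reset button, m: 0 out, 0.004 fully pressed (about 4 N); springs back when released
- control_shaft (a joint): how far the sprung control shaft is pushed down, m: 0 up, 0.006 fully pressed (about 8 N, growing evenly); springs back up when released. The shaft slides only up and down, it cannot turn
- shaft_top (a point): on the control shaft's axis, at its top face, 86 mm above the bench at rest (26 above the deck). Upright steel shaft, 14 mm diameter, with one flat 2 mm from its axis (D section), upper 2 mm tapered. x points out of the flat, within about 0.7 rad of the robot's +x; z up. A dark 37 mm disc at its foot (part of it, 6 to 8 mm above the deck) bears a white line on the flat's side
- knob: loose knob standing on the bench, bore down, 40 g: black skirt 42 mm diameter, 20 mm high, and on top a black grip bar 40 mm long (its x), 14 wide (its y), 18 high; 38 mm tall in all. Origin at the centre of its underside, z up, x towards the pointer; x lies within 0.7 rad of the robot's +x at the start. Its D-shaped bore has the flat on the pointer's (+x) side
- knob_bore (a point): centre of the bore's floor, 16 mm above the knob's underside; meets shaft_top when fully on. Blind bore 16.4 mm diameter, 16 deep, bevelled, its flat 3.2 mm from the axis on the pointer's side: about 1.2 mm play and 10 degrees. It goes on only with the pointer on the side of the shaft's flat; pushing on then moves the shaft down, the skirt stays 4 mm clear of the deck
- knob_pointer (a point): pointer end of the knob: the +x end of the grip bar's top, 20 mm from the axis and 38 mm above the underside, marked by a white line that runs from the axis to this end
- stylus: orange stylus hanging upright in the stand by its collar, 120 mm long, 30 g. From below: 6 mm diameter flat tip (12 mm), 8 mm shank up to 60 mm, black collar 26 mm diameter at 60 to 65 mm, square handle 12 x 12 mm at 65 to 120 mm. Origin at the tip's end, z up along it, x and y square to the handle's faces
- stylus_tip (a point): lower end of the stylus, on its axis
- stylus_grip (a point): point on the stylus' axis in its square handle, 95 mm above the tip, a good height to grip
- stand: fixed blue block, 60 x 60 x 75 mm tall, turned on the bench, with one vertical hole in its top; stands in front of the robot on its left or its right, the knob on the other side. Origin at the centre of its underside
- stand_hole (a point): centre of the mouth of the stand's hole, at its top 75 mm above the bench; hole 14 mm diameter, 68 mm deep, bevelled. With the stylus home, the collar rests on this top and the tip is 60 mm below it
- phone: bystander: opened phone, 162 x 76 x 9 mm slab, black with a silver cell between yellow strips, lying on the bench; origin at the centre of its underside
- battery: bystander: loose silver phone cell, 90 x 60 x 6 mm slab lying on the bench; origin at the centre of its underside
- screw_tray: bystander: blue divided screw tray, 100 x 70 x 22 mm; origin at the centre of its underside
- cleaner: bystander: white bottle with red cap, 56 mm diameter, 120 mm tall; origin at the centre of its underside
- tape_roll: bystander: amber tape ring lying flat, 72 mm outer diameter, 18 mm high; origin at the centre of its underside
- screwdriver: bystander: red-handled screwdriver, 150 mm long, lying on the bench along its own x; origin underneath its middle
- swab_cup: bystander: empty white cup, 64 mm diameter, 70 mm tall; origin at the centre of its underside
Things that resemble listed ones, but are neither listed nor needed, are in the scene too. Leave any blue or purple look-alike of the knob alone.

How it is judged:
On the way, in this order (a step that is already met when the one before it is completed fails the run):
1. the reset button is pressed in by the stylus' tip (value of joint reset_button above 0.0025 m and distance between stylus_tip and reset_top below 0.009 m), for 0.1 s.
2. the stylus is back in its stand, let go (horizontal distance between stylus_tip and stand_hole below 0.008 m and z of stylus_tip in the frame of stand below 0.019 m and angle between stylus's own z axis and vertical below 0.15 rad and contact force between the fingers and stylus below 0.05 N), for 0.2 s.
3. the knob is picked up off the bench (height (world z) of knob above 0.03 m), for 0.1 s.
At the end, for the whole second after the job is handed in: Knob fully on the shaft (bore floor within 4 mm of shaft top, pointer on the flat's side within 0.25 rad), the gripper still pressing it (over 1 N) so the shaft stays at least 3 mm down; stylus hanging upright in its stand (within 4 mm of home), let go (all of step 2 and value of joint control_shaft above 0.003 m and distance between knob_bore and shaft_top below 0.004 m and angle between the x axis of knob and the x axis of shaft_top, either way round below 0.25 rad and x of knob_pointer in the frame of shaft_top above 0.014 m and contact force between the fingers and knob above 1 N); the arm keeps its last pose, push and grip.
It fails at once if a bystander is shifted by more than 25 mm (distance of any of phone, battery, screw_tray, cleaner, tape_roll, screwdriver, swab_cup from where it was at the start of the episode above 0.025 m).
It also fails if it takes over 67 s, if anything falls off the work surface, if the arm or the gripper's body presses on something with over 40 N, if the wrist force passes 120 N, or if a joint passes its speed limit or range.

ROBOT

A 7-joint arm with a two-finger parallel gripper is mounted at the origin on the work surface. World frame = base frame: x ahead of the robot, y to its left, z up, the work surface at z = 0. Lengths are in m, angles in rad, forces in N, time in s.
With the tool pointing down it reaches from about 0.4 to 0.85 m from the base axis. Payload 6.9 kg.
Tool frame: the origin (TCP) lies midway between the tips of the shut fingers; the grasp point (between the pads) lies behind it (ctrl.pinch_z is the z of the grasp point in the tool frame, in m); z points along the fingers, y is the line along which they close (so a half turn about z gives the same grasp; the last joint's range is limited). The gripper opens to 85 mm and grips with 20 to 120 N. Pads are 22 mm wide; open, the fingers measure 114 mm over their backs; the gripper's body (76 mm by 85 mm) begins 54 mm behind the grasp point. The pads swing forward as they close: fully open they stand 13 mm farther back than shut.
Start: joints at [1.302, 0.507, -0.238, 1.5, 0.126, 1.149, -0.155], TCP at [0.229, -0.582, 0.231] pointing down, gripper open.
Joint ranges: [-3.08, 3.08], [-0.24, 2.05], [-1.43, 1.35], [0, 2.5], [-1.52, 4.66], [0.17, 1.96], [-2.89, 2.89]. Speed limits (rad/s): [2.39, 2.39, 3.14, 3.14, 3.14, 3.14, 3.14].

INTERFACE

Orientations are given as a unit quaternion [w, x, y, z].
In Python, from station import ctrl, get_state, vision, ticket, models gives the robot as it stands. Calls block until the motion is done:
- ctrl.movep(position, orientation): joint-space move of the TCP to a pose.
- ctrl.movel(position, frame=None, max_speed=0.15): straight line of the TCP; frame=None keeps the orientation; max_speed is the mean speed in m/s.
- ctrl.set_joints(angles): joint-space move.
- ctrl.ungrasp() and ctrl.close_gripper(force=None): open the fingers fully, or close them until they stop; force is the grip in N (None keeps the last).
- ctrl.pause(seconds).
- ctrl.ik(position, orientation): joint angles nearest the present ones, or None.
- get_state(): the state.
- vision.grab_frame(name): name is "scene" or "top" or "wrist"; returns (picture, depth): 400x640x3 uint8, blue, green, red; 400x640 float32, m along the optical axis (not along the pixel's ray), 0 where there is no reading.
- vision.camera_info(name): a dict with "mtx" (3x3 intrinsics, pixels), "dist_coeffs" ([k1, k2, p1, p2, k3] as OpenCV has them; the pictures are not rectified), "R" (3x3) and "t" (3): a world point X has camera coordinates R X + t; the wrist camera has in their place "hand_eye" (4x4, takes a point from camera to tool coordinates, whose origin is the TCP and whose axes are the flange's). Camera axes: x right, y down, z forward; pixel columns grow to the right and rows downward; lengths in m; the calibration is good to about 2 mm. A picture is of the moment at which its call begins: read the wrist's pose just before it. camera_info takes no time and is no camera call.
A pose or a line that the arm cannot do raises ctrl.Unreachable and nothing moves.
- ticket.close_job(): hands the job in; it is judged then, once.
Trained networks look in the newest picture that a camera, given by its name, has taken for a name from the list of things; names that differ only in an ending like _2 or _b are one class to them, and where a whole thing is asked for, a point or a joint stands for the part that bears it (a point fixed in the world has none). Each returns a list of dicts, best first, with "p" (0 to 1); they miss things now and then, are a little off and sometimes report something else, mostly with a low value. They report only what shows in the picture. A call takes as long as a camera call. They do not tell look-alikes from the thing itself.
- models.recognise(camera, target): "point" ([column, row] in pixels, amid what is visible of it).
- models.masks_of(camera, target): "mask" (400x640 bool, what is visible of it) and "point" ([column, row] in pixels, amid what is visible of it).
The state is a dict: "time": time; "qpos": joint angles; "qd": joint speeds; "tau": joint torques, N m; "tcp_pos": TCP position; "eef_rot": TCP orientation; "contact_force": force on the tool from outside, world axes, zero at the start; "wrist_torque": the same for the moment, N m; "width": finger opening in m; "gripper_force": force on a finger pad.
Only numpy, scipy, OpenCV 4.12 (cv2) and the standard library are available. Lean on these libraries where they do the work, as an engineer would, in place of code of your own. Each camera call takes 0.05 s, during which the arm holds its last target. There are 200 camera calls.

## Working session

There is one attempt and no reset: what is moved stays moved. The work goes in short steps, each a Python script; the robot and the scene stay as the last script left them, time stands still between calls to the robot, and variables do not carry over. Pictures are saved under pics/ and viewed, at most 10 in all, crops included, and the job is handed in when it is done.

```bash
ls; mkdir -p pics
cat > h.py <<'E'
import numpy as np, cv2
from scipy.spatial.transform import Rotation as Ro
from station import ctrl, get_state, vision, ticket, models
def pose(name, st=None):
    i=vision.camera_info(name)
    if 'R' in i: 
        R=np.array(i['R']);t=np.array(i['t']); return i,R.T,-R.T@t   # cam->world
    q=np.array(st['eef_rot']); Rt=Ro.from_quat(q[[1,2,3,0]]).as_matrix(); H=np.array(i['hand_eye'])
    return i,Rt@H[:3,:3],Rt@H[:3,3]+np.array(st['tcp_pos'])
def rays(name,px,st=None):
    i,R,c=pose(name,st)
    u=cv2.undistortPoints(np.float64(px).reshape(-1,1,2),np.array(i['mtx']),np.array(i['dist_coeffs'])).reshape(-1,2)
    return c,np.c_[u,np.ones(len(u))]@R.T
def at_z(name,px,z,st=None):
    c,d=rays(name,px,st); s=(z-c[2])/d[:,2]; return c+d*s[:,None]
def cloud(name,mask,depth,st=None):
    v,u=np.nonzero(mask&(depth>0)); c,d=rays(name,np.c_[u,v],st); return c+d*depth[v,u][:,None]
def down(yaw):  # tool z down, tool x at angle yaw
    r=Ro.from_euler('z',yaw)*Ro.from_euler('x',np.pi); q=r.as_quat(); return q[[3,0,1,2]]
E
python3 - <<'E'
from h import *
print(get_state()); print(ctrl.pinch_z)
for n in ['top','scene']:
    p,d=vision.grab_frame(n); cv2.imwrite(f'pics/{n}0.png',p); np.save(f'pics/{n}d.npy',d)
    print(n,pose(n)[2])
    for t in ['knob','stylus','stand','station','shaft_top','reset_button','control_shaft','phone','cleaner','swab_cup']:
        try:
            for r in models.masks_of(n,t):
                c=cloud(n,r['mask'],d)
                print(n,t,round(r['p'],2),np.round(r['point']),r['mask'].sum(),np.median(c,0).round(3),c[:,2].max().round(3))
        except Exception as e: print(n,t,e)
E
```

```text
pics
{'time': 0.0, 'qpos': array([ 1.30150787,  0.50833179, -0.2374914 ,  1.5011397 ,  0.1256821 ,
        1.14890924, -0.15479579]), 'qd': array([ 0.00148072,  0.00045194,  0.00086164,  0.00110791,  0.00090096,
        0.00096665, -0.00033132]), 'tau': array([-2.33913215e-04, -6.20604873e+01, -2.18634903e+00, -2.49651307e+01,
        1.29029961e-02,  1.20187664e-02,  3.69496604e-05]), 'tcp_pos': array([ 0.22852522, -0.58117382,  0.2304299 ]), 'eef_rot': array([-8.81995956e-04,  9.82493949e-01,  1.86292315e-01, -1.85810050e-04]), 'contact_force': array([-0.03173599,  0.16995935, -0.11862531]), 'wrist_torque': array([ 0.02759696, -0.02780338,  0.03889014]), 'gripper_force': 0.0, 'width': 0.08562791428169339}
-0.0187
top [0.27961067 0.0043611  1.38743724]
top knob 0.43 [423. 246.] 139 [ 0.424 -0.348  0.022] 0.044
top knob 0.42 [376. 242.] 109 [ 0.434 -0.192  0.024] 0.041
top knob 0.41 [404. 231.] 126 [ 0.47  -0.274  0.022] 0.045
top knob 0.18 [233. 193.] 416 [0.636 0.306 0.006] 0.014
top stylus 0.45 [225. 230.] 52 [0.476 0.307 0.1  ] 0.14
top stand 0.8 [230. 234.] 398 [0.469 0.301 0.07
[... 632 characters left out ...]
.483 0.305 0.101] 0.134
scene stand 0.62 [371. 166.] 643 [0.495 0.289 0.048] 0.08
scene station 0.59 [339. 230.] 7163 [ 0.669 -0.004  0.059] 0.138
scene station 0.51 [199. 256.] 284 [ 0.483 -0.28   0.018] 0.039
scene control_shaft 0.62 [329. 194.] 76 [0.549 0.072 0.068] 0.086
scene phone 0.68 [275. 193.] 914 [0.388 0.01  0.008] 0.013
scene phone 0.57 [218. 300.] 1443 [ 0.633 -0.32   0.009] 0.023
scene phone 0.29 [406. 193.] 364 [0.644 0.303 0.005] 0.009
scene cleaner 0.75 [436. 197.] 548 [0.754 0.285 0.076] 0.121
scene cleaner 0.43 [370. 146.] 88 [0.484 0.305 0.103] 0.134
scene cleaner 0.37 [274. 196.] 904 [0.387 0.008 0.008] 0.013
scene swab_cup 0.57 [443. 170.] 411 [0.655 0.435 0.051] 0.07
```

Run:
```python
import cv2,numpy as np
a=cv2.imread('pics/top0.png'); b=cv2.imread('pics/scene0.png')
a=cv2.resize(a[130:290,170:450],(784,448),interpolation=3)
b=cv2.resize(b[120:300,130:460],(784,428),interpolation=3)
cv2.imwrite('pics/a.png',a); cv2.imwrite('pics/b.png',b)
```

```text
(no output)
```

View pics/a.png

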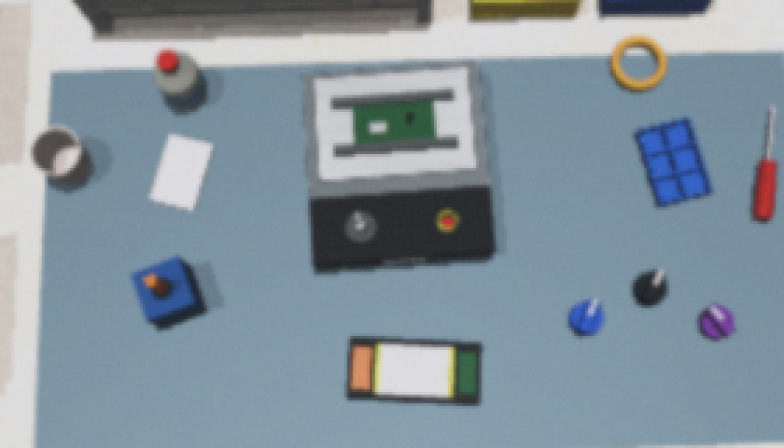

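View pics/b.png

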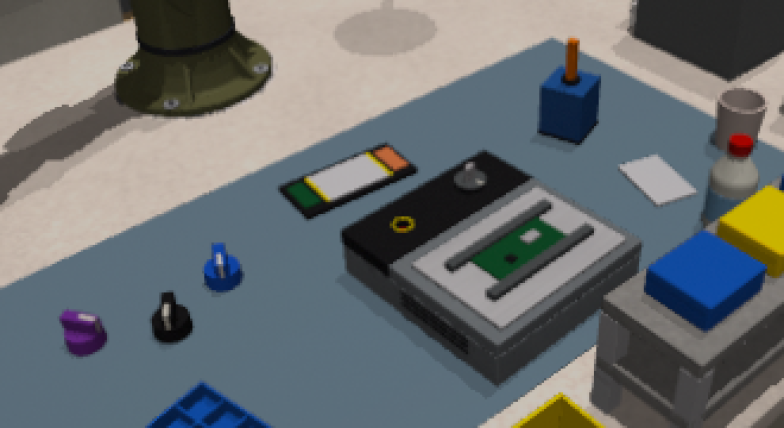

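The top view shows the black knob at about (402,232), between the blue and purple look-alikes. The stand with the stylus is on the left at (227,233), the shaft at (299,211) and the yellow-ringed well at (330,209). Next I take close wrist views.

```bash
cat >> h.py <<'E'
def look(tgt,z,yaw=0.):
    H=np.array(vision.camera_info('wrist')['hand_eye']); q=down(yaw); R=Ro.from_quat(q[[1,2,3,0]]).as_matrix()
    o=R@H[:3,3]; a=R@H[:3,2]; s=(tgt[2]-z-o[2])/a[2]
    p=np.array([tgt[0],tgt[1],z])-o-a*s; p[2]=z; return p,q
def snap(n):
    st=get_state(); p,d=vision.grab_frame('wrist'); cv2.imwrite(f'pics/{n}.png',p); np.savez(f'pics/{n}.npz',d=d,tcp_pos=st['tcp_pos'],eef_rot=st['eef_rot']); return st,p,d
E
python3 - <<'E'
from h import *
print(np.array(vision.camera_info('wrist')['hand_eye']).round(3).tolist(), vision.camera_info('wrist')['mtx'])
ims=[]
for n,t,z in [('wk',[.47,-.278,.03],.25),('ws',[.55,.02,.07],.28),('wt',[.475,.303,.08],.33)]:
    p,q=look(t,z); print(n,p.round(3)); ctrl.movep(p,q); ctrl.pause(.3)
    st,im,d=snap(n); ims.append(im); print(st['time'],np.round(st['tcp_pos'],3))
    for tt in {'wk':['knob'],'ws':['control_shaft','reset_button','station'],'wt':['stylus','stand']}[n]:
        for r in models.masks_of('wrist',tt):
            np.save(f"pics/{n}_{tt}_{int(r['point'][0])}.npy",r['mask'])
            c=cloud('wrist',r['mask'],d,st); print(tt,round(r['p'],2),np.round(r['point']),r['mask'].sum(),np.median(c,0).round(4),c[:,2].max().round(3))
m=np.zeros((600,800,3),np.uint8)
for k,im in enumerate(ims):
    m[(k//2)*250:(k//2)*250+250,(k%2)*400:(k%2)*400+400]=cv2.resize(im,(400,250),interpolation=3)
cv2.imwrite('pics/m.png',m[:500])
E
```

```text
[[-0.002, -0.947, -0.321, 0.083], [1.0, -0.002, 0.0, -0.001], [-0.001, -0.321, 0.947, -0.142], [0.0, 0.0, 0.0, 1.0]] [[324.47070005   0.         314.27616057]
 [  0.         324.47070005 203.80640216]
 [  0.           0.           1.        ]]
wk [ 0.51  -0.279  0.25 ]
2.925 [ 0.51 -0.28  0.25]
knob 0.9 [245. 221.] 1011 [ 0.4431 -0.1979  0.02  ] 0.04
knob 0.77 [375. 231.] 945 [ 0.4336 -0.3532  0.0205] 0.04
knob 0.69 [314. 200.] 970 [ 0.477  -0.2759  0.0209] 0.04
ws [0.587 0.019 0.28 ]
4.5083 [0.587 0.018 0.28 ]
control_shaft 0.56 [268. 204.] 782 [0.5498 0.0751 0.0675] 0.087
reset_button 0.54 [304. 113.] 43752 [0.6508 0.0281 0.0647] 0.077
reset_button 0.38 [525. 243.] 945 [ 0.4777 -0.2692  0.0217] 0.04
station 0.9 [305. 116.] 43310 [0.6508 0.0283 0.0648] 0.077
wt [0.525 0.302 0.33 ]
6.1417 [0.526 0.301 0.33 ]
stylus 0.82 [310. 201.] 442 [0.4844 0.3092 0.0998] 0.136
stand 0.68 [307. 187.] 2219 [0.4937 0.3099 0.0741] 0.128
stand 0.34 [305. 204.] 453 [0.4843 0.309  0.0983] 0.136
```

View pics/m.png

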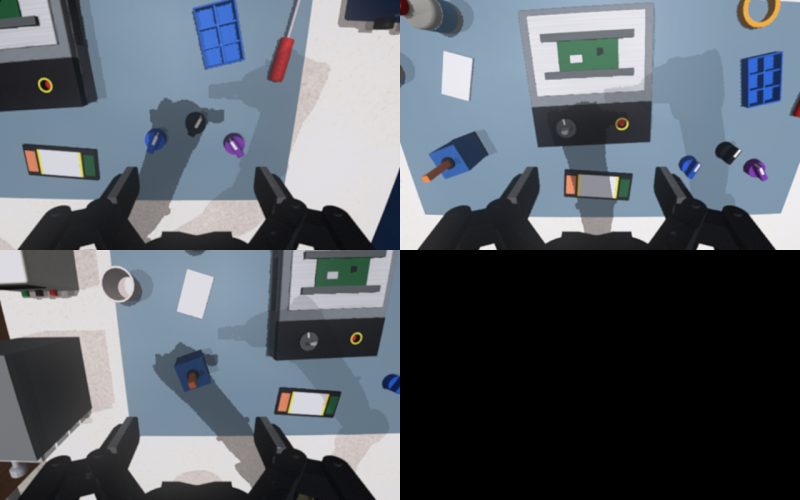

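Each wrist view shows its targets clear of the fingers: knob at (392,246) full-scale, shaft (268,204), well (355,198) and stylus (310,201). I rectify these onto their known heights to measure them precisely.

```bash
cat >> h.py <<'E'
def load(n):
    f=np.load(f'pics/{n}.npz'); return cv2.imread(f'pics/{n}.png'),f['d'],{'tcp_pos':f['tcp_pos'],'eef_rot':f['eef_rot']}
def ortho(im,st,c,z,half=.03,s=.00025):
    # rows: -x, cols: -y  (image up=+x, left=+y)
    n=int(2*half/s); r,k=np.mgrid[:n,:n]; X=c[0]+half-(r+.5)*s; Y=c[1]+half-(k+.5)*s
    i,R,t=pose('wrist',st); Rv=R.T
    P=np.c_[X.ravel(),Y.ravel(),np.full(n*n,z)]
    px,_=cv2.projectPoints(P,cv2.Rodrigues(Rv)[0],-Rv@t,np.array(i['mtx']),np.array(i['dist_coeffs']))
    return cv2.remap(im,px.reshape(n,n,2).astype(np.float32),None,cv2.INTER_CUBIC)
def o2w(p,c,half=.03,s=.00025): p=np.asarray(p,float); return np.c_[c[0]+half-(p[:,1]+.5)*s, c[1]+half-(p[:,0]+.5)*s]
def blob(mask,c,near=None):
    "largest blob's centre, long-axis angle (world), rect"
    n,l,s,ce=cv2.connectedComponentsWithStats(mask.astype(np.uint8))
    if n<2: return None
    j=1+np.argmax(s[1:,4]); y,x=np.nonzero(l==j); w=o2w(np.c_[x,y],c); rc=cv2.minAreaRect(w.astype(np.float32)*1000)
    e,v=np.linalg.eigh(np.cov((w-w.mean(0)).T)); a=np.arctan2(v[1,1],v[0,1])
    return w.mean(0),a,rc,w
E
python3 - <<'E'
from h import *
out=[]
def grid(o,n=5):
    o=o.copy(); 
    for k in range(0,240,40): o[k,::4]=(255,255,0); o[::4,k]=(255,255,0)
    return o
def hsv(o): return cv2.cvtColor(np.clip(o,0,255).astype(np.uint8),cv2.COLOR_BGR2HSV)
im,d,st=load('wt'); c=[.477,.305]
o=ortho(im,st,c,.13); out.append(o); h=hsv(o)
m=(h[...,0]<16)&(h[...,1]>150)&(h[...,2]>90); b=blob(m,c); print('stylus orange',b[0],b[1],b[2])
import glob
mk=[np.load(f) for f in glob.glob('pics/wt_stylus_*.npy')][0]
P=cloud('wrist',mk,d,st); P=P[P[:,2]>.125]; print('handle top cloud',len(P),P.mean(0),np.ptp(P,axis=0))
mk=np.load('pics/wt_stand_307.npy'); P=cloud('wrist',mk,d,st); P=P[abs(P[:,2]-.075)<.004]; rc=cv2.minAreaRect(P[:,:2].astype(np.float32)*1000); print('stand top',len(P),rc)
out.append(ortho(im,st,c,.075,.05,.05/120))
im,d,st=load('ws'); c=[.55,.02-.055]
o=ortho(im,st,c,.06);out.append(o);h=hsv(o); m=(h[...,0]>20)&(h[...,0]<35)&(h[...,1]>120); b=blob(m,c); print('ring',b[0],b[2])
c=[.55,.075]; o=ortho(im,st,c,.068); out.append(o)
out.append(ortho(im,st,c,.086))
im,d,st=load('wk'); c=[.475,-.277]; o=ortho(im,st,c,.038); out.append(o); h=hsv(o); m=(h[...,2]>130)&(h[...,1]<70); b=blob(m,c); print('line',b[0],b[1],b[2])
cv2.imwrite('pics/o.png',cv2.resize(np.vstack([np.hstack(out[:3]),np.hstack(out[3:])]),(780,520)))
E
```

```text
stylus orange [0.47894137 0.30994884] 2.831091861946903 ((479.0226135253906, 309.9068603515625), (11.621512413024902, 11.557908058166504), 19.09349250793457)
handle top cloud 139 [0.48145963 0.30986549 0.13314187] [0.01372271 0.0135411  0.0109987 ]
stand top 1611 ((479.94891357421875, 309.9031066894531), (60.15348815917969, 60.227787017822266), 20.05196189880371)
ring [ 0.55294026 -0.02872821] ((553.625, -28.5), (25.25, 25.5), 90.0)
line [ 0.46043063 -0.29824513] 2.8471542356140955 ((464.125, -295.25), (23.25, 38.0), 90.0)
```

View pics/o.png

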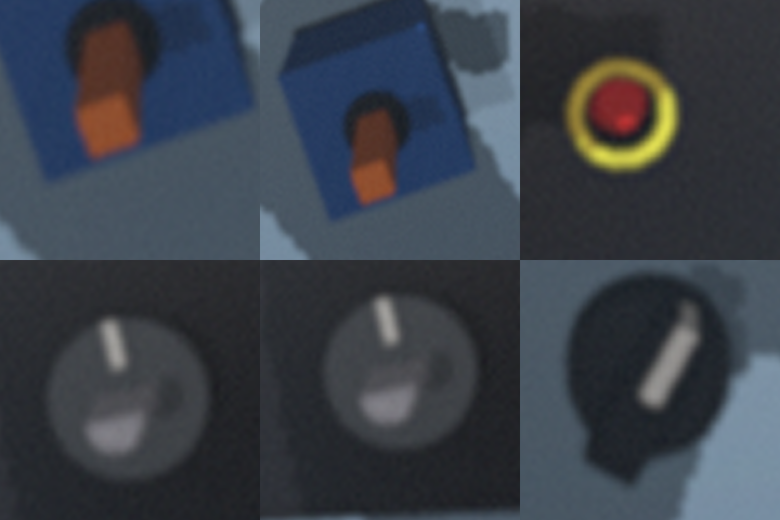

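The rectified views agree with the given sizes: stand top 60.15 × 60.2 mm at (0.480, 0.310), yaw 0.34 rad, handle 11.6 mm square with the same yaw, and the ring centred at (0.553, −0.0285). I grasp the stylus and press.

```bash
cat > s1.py <<'E'
from h import *
S=np.array([.4797,.3099]); W=np.array([.5533,-.0286]); q=down(.342)
def z(): s=get_state(); return round(s['time'],2),np.round(s['tcp_pos'],4),round(s['width'],4),np.round(s['contact_force'],1),round(s['gripper_force'],1)
ctrl.movep([*S,.19],q); ctrl.movel([*S,.0913],max_speed=.15)
ctrl.close_gripper(50); print('grip',z())
ctrl.movel([*S,.195],max_speed=.15); print('up',z())
st,im,d=snap('held')
ctrl.movel([*W,.195],max_speed=.25); ctrl.pause(.2); snap('overwell'); print('well',z())
E
python3 s1.py
python3 - <<'E'
import cv2,numpy as np
a=cv2.imread('pics/overwell.png');cv2.imwrite('pics/ow.png',cv2.resize(a[120:400,150:500],(700,560)))
E
```

```text
grip (8.4, array([0.4798, 0.3099, 0.0914]), 0.0114, array([0.5, 0.4, 2.1]), 49.2)
up (9.24, array([0.4793, 0.3095, 0.1942]), 0.0112, array([ 0.3, -1.2, -0.6]), 49.2)
well (11.07, array([ 0.5533, -0.0277,  0.1951]), 0.0111, array([-0.8, -0.6, -0.6]), 49.2)
```

View pics/ow.png

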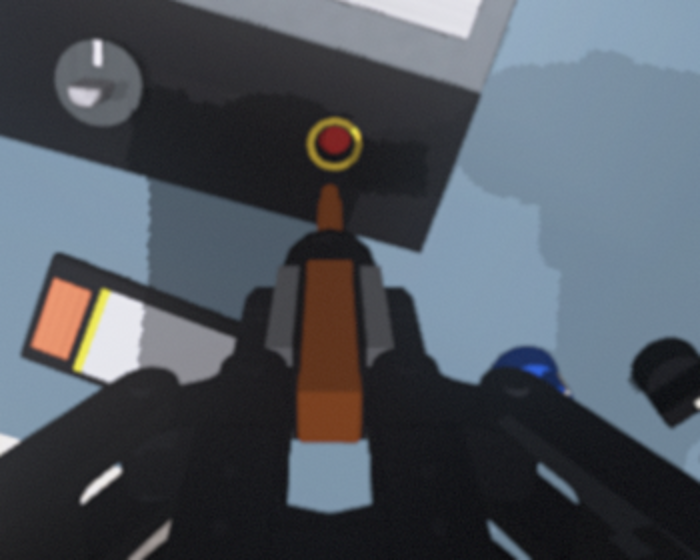

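The stylus hangs straight between the pads with its tip at about (315,213), and the ring is at (317,192). I check both by projection and then press.

```bash
cat > s2.py <<'E'
from h import *
im,d,st=load('overwell'); c=np.array([.553,-.029])
h=cv2.cvtColor(ortho(im,st,c,.06),cv2.COLOR_BGR2HSV); m=(h[...,0]>20)&(h[...,0]<35)&(h[...,1]>100); b=blob(m,c)
(cx,cy),r=cv2.minEnclosingCircle(b[3].astype(np.float32)); print('ring',b[0],cx,cy,r)
i,R,t=pose('wrist',st); tip=st['tcp_pos']-[0,0,.0763]
print('tip px',cv2.projectPoints(tip.reshape(1,3),cv2.Rodrigues(R.T)[0],-R.T@t,i['mtx'],np.array(i['dist_coeffs']))[0].ravel(), st['tcp_pos'])
W=np.array([cx,cy])
if np.linalg.norm(W-c)>.005: raise SystemExit('far')
def z(): s=get_state(); return round(s['time'],2),np.round(s['tcp_pos'],4),round(s['width'],4),np.round(s['contact_force'],1)
ctrl.movel([*W,.148],max_speed=.15); print(z())
ctrl.movel([*W,.1212],max_speed=.06); print(z()); ctrl.pause(.35); print(z())
snap('pressed')
E
python3 s2.py
```

```text
ring [ 0.55327916 -0.02834718] 0.5537117123603821 -0.028340984135866165 0.013145399279892445
tip px [316.04264697 215.37602841] [ 0.55323805 -0.02754889  0.19511008]
(11.54, array([ 0.5538, -0.0281,  0.1481]), 0.0111, array([-0.9,  0.6,  0.6]))
(12.14, array([ 0.5544, -0.0284,  0.122 ]), 0.0113, array([-2.2, -0.3, 11.5]))
(12.49, array([ 0.5544, -0.0284,  0.1221]), 0.0111, array([-1.7, -0.1, 11.8]))
```

The reaction reached 11.5 N, against about 4 N for full travel, so the button was bottomed. I return the stylus and then take knob and shaft views from the same relative pose, so that camera bias cancels.

```bash
cat > s3.py <<'E'
from h import *
S=np.array([.4797,.3099])
def z(): s=get_state(); return round(s['time'],2),np.round(s['tcp_pos'],4),round(s['width'],4),np.round(s['contact_force'],1)
s=get_state()['tcp_pos']
ctrl.movel([s[0],s[1],.195],max_speed=.2); ctrl.movel([*S,.195],max_speed=.25); ctrl.pause(.15); print(z())
ctrl.movel([*S,.12],max_speed=.15);print(z()); ctrl.movel([*S,.0925],max_speed=.08); print(z())
ctrl.ungrasp(); ctrl.pause(.2); print(z())
ctrl.movel([*S,.2],max_speed=.2)
p,q=look([*S,.08],.3,.342); ctrl.movel(p,max_speed=.25); ctrl.pause(.2); st,im1,d=snap('stback')
for r in models.masks_of('wrist','stylus')[:1]:
    c=cloud('wrist',r['mask'],d,st); print('stylus',r['p'],np.median(c,0),c[:,2].max())
for n,c,zz,y in [('s2',(.5475,.0735),.086,.28),('k2',(.475,-.277),.038,-.38)]:
    p,q=look([*c,zz],zz+.13,y); ctrl.movep(p,q); ctrl.pause(.4); st,im,d=snap(n); print(n,z())
    a=ortho(im,st,c,zz); b=ortho(im,st,c,zz-.018)
    if n=='s2': rows=[np.hstack([a,b])]
    else: rows.append(np.hstack([a,b]))
m=np.vstack(rows); cv2.imwrite('pics/o2.png',cv2.resize(m,(600,600)))
cv2.imwrite('pics/stb.png',im1)
E
python3 s3.py
```

```text
(14.74, array([0.4802, 0.3086, 0.195 ]), 0.0113, array([0.3, 0.9, 0.8]))
(15.39, array([0.48  , 0.3102, 0.1205]), 0.0114, array([ 0.3,  0.2, -0.1]))
(15.88, array([0.4797, 0.31  , 0.0925]), 0.0113, array([-0.7,  0.7, -0.6]))
(16.79, array([0.4797, 0.3099, 0.0925]), 0.0852, array([ 0.3, -0.1, -0.7]))
s2 (19.85, array([0.5569, 0.0753, 0.2161]), 0.0855, array([ 0.3,  0.3, -0. ]))
k2 (21.68, array([ 0.4835, -0.2815,  0.168 ]), 0.0849, array([-0.5, -0.9,  0.4]))
```

View pics/o2.png

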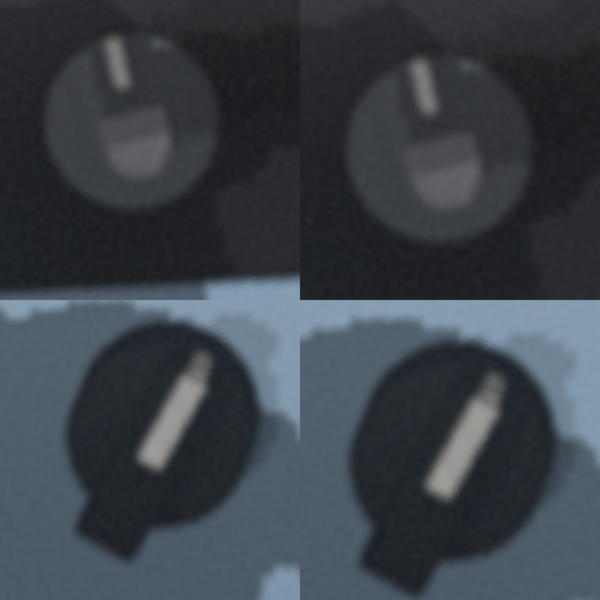

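View pics/stb.png

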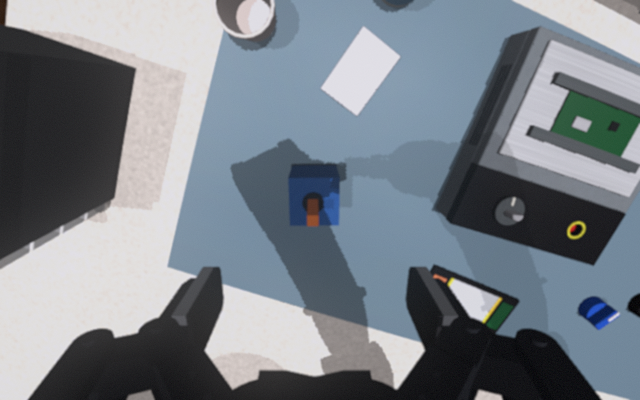

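The stylus is back upright in its stand (image at (313,205), collar seated). In the rectified views the shaft's white line points up-left at about +0.28 rad and the knob's line up-right at about −0.48 rad. I now fit both numerically.

```bash
cat > s4.py <<'E'
from h import *
im,d,st=load('k2'); c=(.475,-.277); g=cv2.cvtColor(ortho(im,st,c,.038),cv2.COLOR_BGR2GRAY)
h=cv2.cvtColor(ortho(im,st,c,.038),cv2.COLOR_BGR2HSV); m=(g>95)&(h[...,1]<60); m[:, :90]=0;m[:60]=0
b=blob(m,c); w=b[3]; a=b[1]
if np.cos(a)<0: a+=np.pi
a=(a+np.pi)%(2*np.pi)-np.pi
u=np.array([np.cos(a),np.sin(a)]); pr=(w-b[0])@u
print('line',b[0],'yaw',a,'ext',pr.min()*1e3,pr.max()*1e3,len(w), b[2])
mid=b[0]+u*(pr.min()+pr.max())/2; print('knob axis: from mid',mid-u*.010,'from rear end',b[0]+u*pr.min(),'from front',b[0]+u*(pr.max()-.02))
# dark mask: bar rear end
im,d,st=load('s2'); c=(.5475,.0735); o=ortho(im,st,c,.068); g=cv2.cvtColor(o,cv2.COLOR_BGR2GRAY)
cs=cv2.HoughCircles(cv2.GaussianBlur(g,(5,5),1),cv2.HOUGH_GRADIENT_ALT,1,20,param1=40,param2=.5,minRadius=66,maxRadius=82)
print('disc', None if cs is None else [(o2w(k[None,:2],c),k[2]*.25) for k in cs[0]])
m=g>95; b=blob(m,c); print('wl',b[0],b[1],b[2])
for y in (80,100,120,140): print(g[y,20:200:6])
E
python3 s4.py
```

```text
line [ 0.48087923 -0.28154195] yaw -0.5118961789306535 ext -10.189983208470213 10.944793954558717 1773 ((481.21514892578125, -281.7147521972656), (5.678859233856201, 21.13570785522461), 60.64224624633789)
knob axis: from mid [ 0.47249009 -0.2768285 ] from rear end [ 0.47199543 -0.27655058] from front [ 0.47298475 -0.27710643]
disc [(array([[0.548625, 0.075375]]), np.float32(18.773323))]
wl [0.54063494 0.07252981] 1.7869684346879788 ((539.7500610351562, 73.12501525878906), (5.3357834815979, 10.610933303833008), 14.03624439239502)
[ 36  36  40  36  38  48  61  63  66  64  59  53  69 112 120  80  53  52
  52  53  52  55  52  52  53  48  39  31  32  30]
[36 36 35 42 58 65 63 63 63 66 64 60 53 50 53 50 51 51 54 53 54 50 54 52
 51 53 53 42 30 29]
[33 34 35 49 61 64 64 63 62 62 65 69 70 72 74 76 75 76 75 76 70 53 52 52
 51 50 52 49 35 29]
[35 33 32 41 60 65 64 64 61 63 63 70 80 84 83 91 92 94 97 98 96 74 57 62
 61 64 64 53 36 31]
```

```bash
cat > s5.py <<'E'
from h import *
im,d,st=load('s2'); c=(.5475,.0735)
g=cv2.cvtColor(ortho(im,st,c,.068),cv2.COLOR_BGR2GRAY); m=g>90; m[98:]=0; m[:,:60]=0; m[:,130:]=0; b=blob(m,c); print('wl',b[0],b[1],b[2])
g=cv2.cvtColor(ortho(im,st,c,.086),cv2.COLOR_BGR2GRAY)
for t in (82,86,90):
    m=(g>t); m[:85]=0; m[170:]=0; b=blob(m,c); print('top',t,b[0],b[2],len(b[3])*.0625)
K=np.array([.4725,-.2768]); q=down(-.512)
def z(): s=get_state(); return round(s['time'],2),np.round(s['tcp_pos'],4),round(s['width'],4),np.round(s['contact_force'],1),round(s['gripper_force'],1)
ctrl.movep([*K,.12],q); ctrl.movel([*K,.0235],max_speed=.1); print(z())
ctrl.close_gripper(60); print(z())
ctrl.movel([*K,.15],max_speed=.15); ctrl.pause(.2); print(z())
st,im,d=snap('kheld'); zt=st['tcp_pos'][2]-.0235+.038; c=st['tcp_pos'][:2]
o=ortho(im,st,c,zt); cv2.imwrite('pics/kh.png',np.hstack([cv2.resize(o,(400,400)),cv2.resize(im[150:400,200:450],(400,400))]))
E
python3 s5.py
```

```text
wl [0.55953192 0.07837597] -2.909244681403507 ((559.5302124023438, 78.41082000732422), (10.362275123596191, 3.3728926181793213), 12.994616508483887)
top 82 [0.54603873 0.07508791] ((545.7124633789062, 74.94467163085938), (7.908535957336426, 12.146340370178223), 12.680383682250977) 76.25
top 86 [0.54597836 0.07498954] ((545.5997314453125, 74.88993835449219), (6.890135765075684, 11.580408096313477), 14.420774459838867) 64.25
top 90 [0.54598387 0.07484273] ((545.5955810546875, 74.86764526367188), (6.124024391174316, 11.035370826721191), 14.03624439239502) 51.8125
(23.11, array([ 0.4729, -0.277 ,  0.0241]), 0.0853, array([-0.4, -0.5,  0.3]), 0.0)
(23.77, array([ 0.4725, -0.2769,  0.0237]), 0.0125, array([-0.1,  0.5,  3.9]), 58.9)
(24.96, array([ 0.4721, -0.2765,  0.1491]), 0.0124, array([-0.3,  0.3, -0.3]), 58.5)
```

View pics/kh.png

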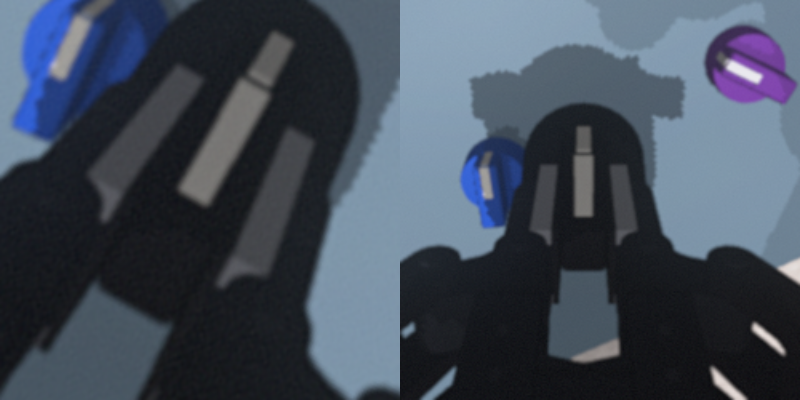

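The knob is held straight, with the line's base at the tool axis and a constant lateral camera offset of about 1 mm, which I correct for. The shaft measures about (0.5478, 0.0754), yaw 0.235, so the TCP target is (0.5483, 0.0745).

```bash
cat > s6.py <<'E'
from h import *
T=np.array([.5483,.0745]); q=down(.235)
def z(): s=get_state(); return round(s['time'],2),np.round(s['tcp_pos'],4),round(s['width'],4),np.round(s['contact_force'],1),np.round(s['wrist_torque'],2)
ctrl.movep([*T,.15],q); ctrl.pause(.3); print(z())
ctrl.movel([*T,.1115],max_speed=.1); ctrl.pause(.3); print(z())
for h in (.1085,.1065,.1045,.1025):
    ctrl.movel([*T,h],max_speed=.03); ctrl.pause(.2); print(z())
    if get_state()['contact_force'][2]>5: break
E
python3 s6.py
```

```text
(26.66, array([0.5484, 0.0736, 0.15  ]), 0.0125, array([ 0.9,  0.5, -0.4]), array([ 0.03,  0.03, -0.06]))
(27.49, array([0.5486, 0.0746, 0.112 ]), 0.0128, array([ 0.1,  0.6, -0.4]), array([ 0.02,  0.01, -0.  ]))
(27.94, array([0.5483, 0.0745, 0.1085]), 0.0123, array([-0.5, -0.9, -0.4]), array([-0.06,  0.03,  0.  ]))
(28.39, array([0.5483, 0.0745, 0.1065]), 0.0126, array([ 0.5, -0.1, -1.3]), array([ 0.03, -0.01,  0.03]))
(28.84, array([0.5483, 0.0745, 0.1045]), 0.0124, array([-0.1, -1. , -0.5]), array([-0.01, -0.  ,  0.02]))
(29.29, array([0.5483, 0.0745, 0.1025]), 0.0122, array([-0.6,  0. , -0.5]), array([-0.02,  0.02, -0.  ]))
```

There is no force with 7 mm engaged, so the knob is going on. I push it home.

```bash
cat > s7.py <<'E'
from s6 import z,T
from h import *
for h in (.096,.0935,.0915,.0895,.0885,.0880):
    ctrl.movel([*T,h],max_speed=.03); ctrl.pause(.25); print(h,z())
    if get_state()['contact_force'][2]>9: break
p,d=vision.grab_frame('scene'); cv2.imwrite('pics/fin.png',cv2.resize(p[100:320,120:460],(790,511),interpolation=3))
E
sed -i 's/^ctrl.movep\|^ctrl.movel/if 0: &/; s/^for h in.*/for h in ():/' s6.py; python3 s7.py
```

```text
0.096 (29.91, array([0.5484, 0.0745, 0.0961]), 0.0127, array([ 0.5, -0. , -0.8]), array([-0.02,  0.02,  0.01]))
0.0935 (30.41, array([0.5483, 0.0745, 0.0935]), 0.0124, array([ 0.2, -0.3, -1. ]), array([-0.03,  0.02,  0.02]))
0.0915 (30.91, array([0.5485, 0.0745, 0.0917]), 0.0127, array([ 0.6, -0.6,  1.9]), array([-0.01, -0.06,  0.04]))
0.0895 (31.41, array([0.5485, 0.0745, 0.0896]), 0.0126, array([ 0.7, -0.1,  3.6]), array([-0.03, -0.09,  0.01]))
0.0885 (31.91, array([0.5485, 0.0745, 0.0887]), 0.0126, array([-0.1, -0.2,  5.7]), array([-0.02,  0.02, -0.  ]))
0.088 (32.41, array([0.5485, 0.0746, 0.0883]), 0.0126, array([0.6, 0.4, 6.4]), array([-0.04,  0.02, -0.02]))
```

View pics/fin.png

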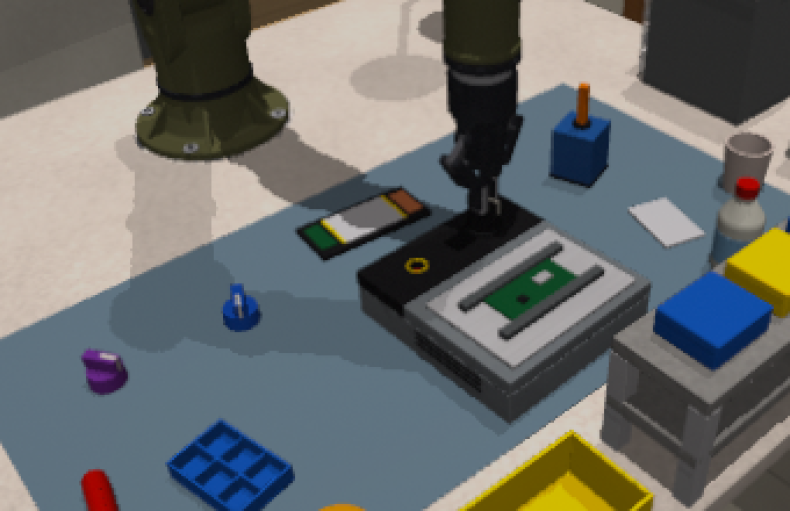

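The force rises about 1.3 N/mm from exactly the predicted seating height, so the knob is seated and the shaft is about 5 mm down. The picture shows the stylus in its stand and the bystanders unmoved. I press to the stop and hand in.

Run:
```python
from s6 import z,T
from h import *
ctrl.movel([*T,.0866],max_speed=.03); ctrl.pause(.4); print(z(), get_state()['gripper_force'])
print(ticket.close_job())
```

```text
(33.11, array([0.5485, 0.0746, 0.0875]), 0.0126, array([-1.8, -1. , 12.6]), array([-0.15,  0.44, -0.01])) 60.351988077163696
the job is handed in; nothing more can be done
None
```

I pressed the reset button with the stylus and put it back in its stand; the knob is fully on the D-shaft, held pressed down to its stop at about 12.6 N, and the job was handed in at about 33 s (no verdict was returned).

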